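# Set a plaster relief up on the sloping bar stand

## Robot

A 7-joint arm with a two-finger parallel gripper is mounted at the origin on the work surface. World frame = base frame: x ahead of the robot, y to its left, z up, the work surface at z = 0. Lengths are in m, angles in rad, forces in N, time in s.
With the tool pointing down it reaches from about 0.425 to 0.825 m from the base axis. Payload 3.6 kg.
Tool frame: the origin (TCP) lies where the fingers leave the gripper's body, on its centre line; the fingertips stand 73 mm ahead of it and the grasp point (between the pads) lies 54 mm ahead of it; z points along the fingers, y is the line along which they close (so a half turn about z gives the same grasp; the last joint's range is limited). The gripper opens to 85 mm and grips with 20 to 120 N. Pads are 22 mm wide; open, the fingers measure 114 mm over their backs; the gripper's body (76 mm by 85 mm) begins 54 mm behind the grasp point. The pads swing forward as they close: fully open they stand 13 mm farther back than shut.
Start: joints at [-1.153, 0.615, -0.013, 1.423, 0.008, 1.103, -0.04], TCP at [0.279, 0.587, 0.304] pointing down, gripper open.
Joint ranges: [-3.12, 3.12], [-0.3, 2.06], [-1.34, 1.32], [0.26, 2.42], [-1.36, 4.5], [0.01, 1.98], [-2.84, 2.84]. Speed limits (rad/s): [2.79, 2.79, 3.14, 3.14, 3.14, 3.14, 3.14].

## Interface

Orientations are given as a unit quaternion [x, y, z, w].
In Python, from station import arm, snapshot, camera_info, ticket gives the robot as it stands. Calls block until the motion is done:
- arm.movep(position, orientation): joint-space move of the TCP to a pose.
- arm.line_to(position, velocity=0.15, ori=None): straight line of the TCP; ori=None keeps the orientation; velocity is the mean speed in m/s.
- arm.move_j(angles): joint-space move.
- arm.move_gripper(opening, effort=None): opening from 0.0 (shut) to 1.0 (fully open); effort is the grip in N (None keeps the last); returns when the fingers have stopped.
- arm.pause(seconds).
- arm.ik(position, orientation): joint angles nearest the present ones, or None.
- snapshot(name): name is "scene" or "top" or "wrist"; returns the picture (480x640x3 uint8, blue, green, red); there is no depth.
- camera_info(name): a dict with "fx", "fy", "cx", "cy" (pixels), "R" (3x3) and "t" (3): a world point X has camera coordinates R X + t; the wrist camera has in their place "T_tool_cam" (4x4, takes a point from camera to tool coordinates, whose origin is the TCP and whose axes are the flange's). Camera axes: x right, y down, z forward; pixel columns grow to the right and rows downward; lengths in m; the calibration is good to about 2 mm. A picture is of the moment at which its call begins: read the wrist's pose just before it. camera_info takes no time and is no camera call.
A pose or a line that the arm cannot do raises arm.MotionError and nothing moves.
- ticket.finish_job(): hands the job in; it is judged then, once.
Readings, each from a call of its own:
- arm.read_time(): time.
- arm.read_joint_positions(): joint angles.
- arm.read_dq(): joint speeds.
- arm.read_effort(): joint torques, N m.
- arm.read_tool_pos(): TCP position.
- arm.read_eef_rot(): TCP orientation.
- arm.read_ft_force(): force on the tool from outside, world axes, zero at the start.
- arm.read_wrist_torque(): the same for the moment, N m.
- arm.read_opening(): opening from 0.0 (shut) to 1.0 (fully open).
- arm.read_finger_force(): force on a finger pad.
Only numpy, scipy, OpenCV 4.12 (cv2) and the standard library are available. Lean on these libraries where they do the work, as an engineer would, in place of code of your own. Each camera call takes 0.05 s, during which the arm holds its last target. There are 200 camera calls.

## Task

Lay the small plywood board on the sloping bar stand, midway along its two bars and flat on both, ledge at the low end, and slid down until its hook lip is hard against the upper bar; let go of it. Then set the plaster cat-head relief face up on the board, centred and straight, ears uphill, gently slid down until its chin edge rests against the ledge (whose setting varies) with no gap, and let go. Leave the bowl, jar, block, hammer, spatula, brush and tin where they are.

Things in the scene. Friction and masses are not known exactly. Their poses are not given: they have to be found in the camera images.
- cradle: Two level steel bars of the fixed dark wood bar stand, on a 30 degree slope rising away from the robot. x uphill along the slope, y along the bars, z out of the slope. Origin: in the plane touching the tops of both bars, midway along them, 115 mm above the table, exactly where the board's origin lies once the board is in place. Open below; side cheeks' inner faces at y = +-84 mm.
- upper_bar (a point): Middle of the upper bar's axis (cradle x +69, z -6 mm); bar 12 mm thick; axes as the cradle's.
- lower_bar (a point): Middle of the lower bar's axis (cradle x -55, z -6 mm); bar 12 mm thick; axes as the cradle's.
- board: Plywood board: plate 166 long (x -85 to +81), 44 wide (y), 8 mm thick (z 0 to 8), origin on its underside. At the +x (top) end a hook lip hangs 16 mm below; at the -x (low) end a foot just as deep (x -85 to -79, touches nothing on the stand). The ledge is at the low end of the upper face. Starts flat on lip and foot, underside 16 mm above the table. 0.11 to 0.22 kg.
- board_lip (a point): Top of the hook lip's inner face, mid-width, at the underside (board x +75, z 0). The lip is 6 mm thick (x 75 to 81) and 16 mm deep; this face rests on the uphill side of the upper bar when in place.
- ledge: Ledge across the board's upper face near the low end: a bar 8 mm thick, 44 wide, 10 mm high, clamped on two slotted edge strips. The strips' pose (same as the board's) is all that is reported: the bar is clamped, a different place each time, with its uphill face somewhere between board x = -77 and x = -45, and must be found by touch or sight. It does not move when pressed.
- relief: Plaster cat-head relief: plate 70 long (x +-35), 64 wide (y +-32), 18 mm thick, with two pointed ears beyond the +x edge (to x = +49) and a raised muzzle 9 mm high on its face (+z). Origin: centre of the plate's underside. Starts lying on its back on the table. 0.14 to 0.28 kg.
- relief_foot (a point): Middle of the relief's chin edge, at the underside (relief x -35, y 0, z 0); axes as the relief's. When in place it lies on the board's upper face (board z = 8), touching the ledge's uphill face.
- bowl: Bystander: white ceramic bowl, 100 mm across, 45 mm high; leave it.
- jar: Bystander: small lidded glass jar, 52 mm across, 70 mm high; leave it.
- block: Bystander: light wooden block 50 x 50 x 30 mm; leave it.
- mallet: Bystander: hammer lying on the table; leave it.
- spatula: Bystander: spatula lying on the table; leave it.
- brush: Bystander: brush lying on the table; leave it.
- tin: Bystander: upright tin, 74 mm across, 100 mm high; leave it.

How it is judged:
By the outcome, as a careful person would: the job done as asked, in the order asked, and still so for the second after the job is handed in, with the robot touching nothing.
It also fails if it takes over 64 s, if anything falls off the work surface, if the arm or the gripper's body presses on something with over 40 N, if the wrist force passes 120 N, or if a joint passes its speed limit or range.

## Working session

There is one attempt and no reset: what is moved stays moved. The work goes in short steps, each a Python script; the robot and the scene stay as the last script left them, time stands still between calls to the robot, and variables do not carry over. Pictures are saved under pics/ and viewed, at most 10 in all, crops included, and the job is handed in when it is done.

```bash
mkdir -p pics; ls; python3 - <<'E'
from station import arm,snapshot,camera_info
import cv2,numpy as np
for n in("scene","top"):
    cv2.imwrite(f"pics/{n}0.png",snapshot(n)); c=camera_info(n); print(n,{k:np.round(v,4).tolist() for k,v in c.items()})
c=camera_info("wrist");print({k:np.round(v,4).tolist() for k,v in c.items()})
print(arm.read_tool_pos(),arm.read_eef_rot(),arm.read_time())
E
```

```text
pics
scene {'fx': 611.5063, 'fy': 611.5063, 'cx': 304.3138, 'cy': 233.6216, 'R': [[0.0453, 0.9989, -0.0135], [0.6618, -0.0401, -0.7486], [-0.7483, 0.025, -0.6628]], 't': [-0.0342, -0.3019, 2.1932]}
top {'fx': 459.4185, 'fy': 459.4185, 'cx': 322.5189, 'cy': 241.0921, 'R': [[0.0085, -0.9997, 0.0245], [-0.9973, -0.0102, -0.0722], [0.0725, -0.0238, -0.9971]], 't': [-0.0193, 0.5905, 1.153]}
{'fx': 351.9939, 'fy': 351.9939, 'cx': 316.9193, 'cy': 236.8255, 'T_tool_cam': [[0.0002, -0.9577, -0.2877, 0.0724], [1.0, -0.0001, 0.0011, -0.0004], [-0.001, -0.2877, 0.9577, -0.0699], [0.0, 0.0, 0.0, 1.0]]}
[0.27882675 0.58658297 0.30284933] [ 2.20027652e-01  9.75492932e-01 -1.14358675e-03 -2.54632158e-04] 0.1
```

View pics/top0.png

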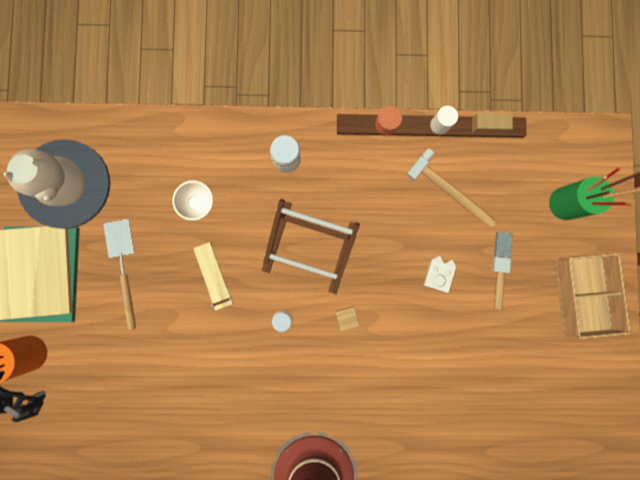

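View pics/scene0.png

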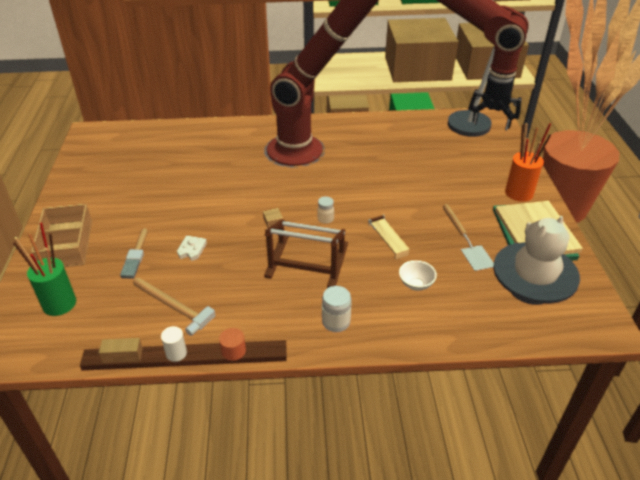

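Top view: board at (212,275) with dark ledge at its near end (222,303); stand centred at about (311,246), upper bar (283,211)-(352,234); relief at (440,275), ears up. I'll take wrist views of each from closer.

```bash
cat > h.py <<'E'
from station import arm,snapshot,camera_info,ticket
import numpy as np,cv2,json
from scipy.spatial.transform import Rotation as Ro
def ray(ci,uv,R,t,z):   # camera->world pose R,t ; intersect plane z
    d=R@np.array([(uv[0]-ci['cx'])/ci['fx'],(uv[1]-ci['cy'])/ci['fy'],1]); return t+d*(z-t[2])/d[2]
def fixed(n,uv,z):
    c=camera_info(n);R=np.array(c['R']).T;return ray(c,uv,R,-R@np.array(c['t']),z)
def shot(name):
    p=arm.read_tool_pos();q=arm.read_eef_rot();im=snapshot("wrist");cv2.imwrite(f"pics/{name}.png",im)
    json.dump([list(map(float,p)),list(map(float,q))],open(f"pics/{name}.json","w"));return im
def campose(name):
    p,q=json.load(open(f"pics/{name}.json"));T=np.eye(4);T[:3,:3]=Ro.from_quat(q).as_matrix();T[:3,3]=p
    T=T@np.array(camera_info("wrist")['T_tool_cam']);return T[:3,:3],T[:3,3]
def wr(name,uv,z):
    return ray(camera_info("wrist"),uv,*campose(name),z)
def proj(name,X):
    R,t=campose(name);c=camera_info("wrist");q=(np.atleast_2d(X)-t)@R
    return np.c_[q[:,0]/q[:,2]*c['fx']+c['cx'],q[:,1]/q[:,2]*c['fy']+c['cy']]
def down(yaw):  # tool z down, tool x along heading yaw+pi (camera behind: tool x toward robot)
    x=-np.array([np.cos(yaw),np.sin(yaw),0]);z=np.array([0,0,-1.]);return Ro.from_matrix(np.c_[x,np.cross(z,x),z]).as_quat()
E
python3 - <<'E'
from h import *
for n,uv,z in [('board',(212,275),.024),('stand',(311,246),.11),('relief',(440,275),.018),('blip',(203,245),.024),('bledge',(226,303),.024)]:
    print(n,fixed('top',uv,z))
print(Ro.from_quat(arm.read_eef_rot()).as_matrix().round(2))
for n,y in (('b',0),('r',0)):
    for s in (1,-1):
        P=fixed('top',(212,275),.02);P[2]=.33;q=down(0 if s>0 else np.pi); j=arm.ik(P,q);print(s,None if j is None else np.round(j,2))
E
```

```text
board [0.50188937 0.26443684 0.024     ]
stand [0.57238229 0.01540146 0.11      ]
relief [ 0.5067931  -0.31627635  0.018     ]
blip [0.57748871 0.28906677 0.024     ]
bledge [0.43199869 0.22762866 0.024     ]
[[-0.9   0.43 -0.  ]
 [ 0.43  0.9  -0.  ]
 [-0.   -0.   -1.  ]]
1 [-0.47  0.46 -0.09  1.63  0.05  1.05  1.  ]
-1 [-0.97  0.54  0.72  1.65 -0.39  1.1  -1.71]
1 [-0.47  0.46 -0.09  1.63  0.05  1.05  1.  ]
-1 [-0.97  0.54  0.72  1.65 -0.39  1.1  -1.71]
```

```bash
python3 - <<'E'
from h import *
q=down(0)
arm.movep([.535,.015,.40],q); arm.pause(.2); a=shot('st1')
arm.movep([.475,.262,.28],down(0.25)); arm.pause(.2); b=shot('bd1'); print(arm.read_time())
cv2.imwrite('pics/st1c.png',cv2.resize(a[90:390,120:520],None,fx=2,fy=2,interpolation=3))
cv2.imwrite('pics/bd1c.png',cv2.resize(b[40:440,200:440],None,fx=1.5,fy=1.5,interpolation=3))
E
```

```text
3.95
```

View pics/st1c.png

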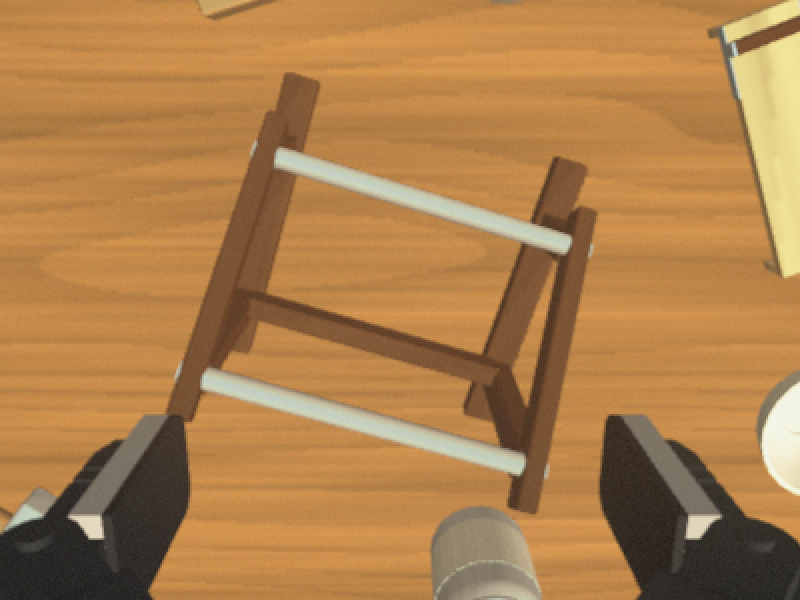

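View pics/bd1c.png

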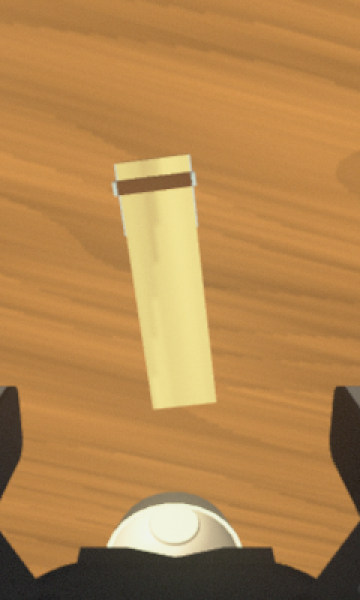

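Stand crop: lower bar (277,158)-(569,243), upper bar (204,379)-(523,463) (image up = toward robot). Board crop: low-end corners (115,164),(190,155), lip-end corners (152,409),(215,403), ledge's uphill top edge about (118,195)-(192,185).

```bash
cat >> h.py <<'E'
from scipy.optimize import least_squares
def fit(name,model,px,x0,slope=0,z=None):
    """pose x,y,yaw(,z) of a body from pixel/point pairs"""
    model=np.array(model,float);px=np.array(px,float)
    def pts(v):
        R=Ro.from_euler('ZY',[v[2],-slope]).as_matrix()
        return model@R.T+[v[0],v[1],v[3] if z is None else z]
    s=least_squares(lambda v:(proj(name,pts(v))-px).ravel(),x0)
    return s.x,np.round(s.fun,1)
E
python3 - <<'E'
from h import *
px=np.array([(277,158),(569,243),(204,379),(523,463)])/2+(120,90)
m=[(-.055,-.084,-.006),(-.055,.084,-.006),(.069,-.084,-.006),(.069,.084,-.006)]
for k in ({'z':.115},{}):
    print(fit('st1',m,px,[.57,.015,-.25]+([] if k else [.115]),np.pi/6,**k))
px=np.array([(115,164),(190,155),(152,409),(215,403)])/1.5+(200,40)
m=[(-.085,-.022,.008),(-.085,.022,.008),(.081,-.022,.008),(.081,.022,.008)]
for k in ({'z':.016},{}):
    b=fit('bd1',m,px,[.5,.262,.3]+([] if k else [.016]),0,**k);print(b)
v=fit('bd1',m,px,[.5,.262,.3],0,z=.016)[0]
for e in ((118,195),(192,185)):
    P=wr('bd1',np.array(e)/1.5+(200,40),.034)[:2]-v[:2];c,s=np.cos(v[2]),np.sin(v[2]);print('ledge board x,y',c*P[0]+s*P[1],-s*P[0]+c*P[1])
E
```

```text
(array([ 0.56828336,  0.01965704, -0.2866151 ]), array([-0.1, -0.2, -0.9,  0.2,  1.1, -0.2, -0.1,  0.1]))
(array([ 0.56776019,  0.01967775, -0.28674932,  0.1166736 ]), array([-0.3, -0.6, -0.5,  0.1,  0.6,  0. ,  0.2,  0.4]))
(array([0.50186244, 0.2622794 , 0.36317461]), array([ 0.8, -0.1, -0.7,  0.1, -0.2,  0.2,  0.1, -0.2]))
(array([0.50178791, 0.26226646, 0.36316273, 0.01633654]), array([ 0.7, -0.2, -0.7, -0. , -0.2,  0.3,  0.1, -0.1]))
ledge board x,y -0.06752657434176439 -0.022425573685228815
ledge board x,y -0.0682224309601827 0.02171771990659557
```

```bash
cat >> h.py <<'E'
ST=np.array([.5680,.0197,.1155]);RC=Ro.from_euler('ZY',[-.2867,-np.pi/6]).as_matrix()
QT=Ro.from_matrix(RC@np.diag([-1,1,-1])).as_quat()   # tool square to the slope
def C(x,y,z): return ST+RC@np.array([x,y,z])
def guard(d,dist,F,step=.001,v=.03):
    """creep along unit d until the opposing force has grown by F; returns distance, force change"""
    d=np.asarray(d,float);f0=np.array(arm.read_ft_force());p0=np.array(arm.read_tool_pos());s=0
    while s<dist:
        s+=step;arm.line_to(p0+d*s,v);f=np.array(arm.read_ft_force())-f0
        if -f@d>F: break
    return round(s,4),np.round(RC.T@f,1)
E
python3 - <<'E'
from h import *
b=np.array([.5018,.2623]);q=down(.363)
print(np.round(arm.ik(C(.010,0,.061+.05),QT),2))
arm.movep([*b,.13],q);arm.line_to([*b,.0775],.12)
print('open',arm.read_opening(),arm.read_ft_force())
arm.move_gripper(.3,40);print('grip',arm.read_opening(),arm.read_finger_force(),arm.read_tool_pos())
arm.line_to([*b,.2],.15);arm.pause(.1);print(arm.read_opening(),arm.read_ft_force(),arm.read_wrist_torque(),arm.read_time())
E
```

```text
[-0.53  0.49  0.45  2.21  1.46  0.02 -0.35]
open 0.9984532729828827 [ 0.51593753  0.53013146 -0.65655407]
grip 0.5052368167672254 40.73149859905243 [0.5021313  0.2625215  0.07838245]
0.5064475722288813 [ 0.10592309  0.7831593  -2.06046172] [ 0.05272473 -0.02238146 -0.03389621] 6.7333
```

```bash
python3 - <<'E'
from h import *
Q2=(Ro.from_quat(QT)*Ro.from_euler('z',np.pi)).as_quat()
for n,q in (('QT',QT),('flip',Q2)):
    for a in [(.010,0,.16),(.01,0,.111),(.01,0,.061),(0,0,.061),(-.003,0,.061),(-.035,0,.08),(-.005,0,.08)]:
        j=arm.ik(C(*a),q);print(n,a,None if j is None else np.round(j,2))
E
```

```text
QT (0.01, 0, 0.16) [-0.66  0.4   0.57  2.22  0.14  0.11  0.97]
QT (0.01, 0, 0.111) [-0.53  0.49  0.45  2.21  1.46  0.02 -0.35]
QT (0.01, 0, 0.061) [ 0.52  0.87 -1.15  2.16  1.71  1.02 -0.4 ]
QT (0, 0, 0.061) [ 0.51  0.87 -1.15  2.18  1.73  1.03 -0.43]
QT (-0.003, 0, 0.061) [ 0.51  0.87 -1.15  2.19  1.74  1.03 -0.45]
QT (-0.035, 0, 0.08) [ 0.48  0.84 -1.15  2.28  1.75  1.04 -0.56]
QT (-0.005, 0, 0.08) [ 0.51  0.82 -1.15  2.21  1.7   1.   -0.44]
flip (0.01, 0, 0.16) [-0.98  0.58  1.13  2.23 -1.31  0.35 -0.73]
flip (0.01, 0, 0.111) [-0.14  0.46 -0.09  2.2   1.53  0.28  2.75]
flip (0.01, 0, 0.061) [-0.15  0.57 -0.05  2.18  1.88  0.27  2.42]
flip (0, 0, 0.061) [-0.14  0.57 -0.07  2.2   1.94  0.29  2.34]
flip (-0.003, 0, 0.061) [-0.14  0.57 -0.08  2.21  1.96  0.3   2.32]
flip (-0.035, 0, 0.08) [-0.17  0.55 -0.1   2.3   2.06  0.35  2.17]
flip (-0.005, 0, 0.08) [-0.17  0.53 -0.06  2.23  1.88  0.28  2.39]
```

```bash
python3 - <<'E'
from h import *
p=arm.read_tool_pos();arm.line_to([p[0],p[1],.38],.25)
a=np.array(arm.read_joint_positions());g=np.array([.54,.61,-1.15,2.26,1.51,.86,-.35])
for k in range(1,6):
    arm.move_j((a+(g-a)*k/5).tolist());p=np.array(arm.read_tool_pos());Rm=Ro.from_quat(arm.read_eef_rot()).as_matrix()
    print(k,p.round(3),'axis',Rm[:,2].round(2),'x',Rm[:,0].round(2),np.round(arm.read_ft_force(),1))
    if p[2]<.25: break
cv2.imwrite('pics/mid.png',snapshot('scene'))
print((RC.T@(p-ST)).round(3),arm.read_time());j=arm.ik(C(.01,0,.12),QT);print(None if j is None else np.round(j,2))
E
```

```text
1 [0.503 0.181 0.317] axis [ 0.   -0.19 -0.98] x [-0.99 -0.16  0.03] [-0.8  1.  -2.5]
2 [0.501 0.116 0.277] axis [ 0.07 -0.3  -0.95] x [-1.   -0.03 -0.06] [ 0.3  1.5 -2.1]
3 [0.498 0.07  0.25 ] axis [ 0.18 -0.33 -0.93] x [-0.98  0.06 -0.21] [ 0.2 -0.1 -1.3]
4 [0.492 0.044 0.236] axis [ 0.32 -0.27 -0.91] x [-0.92  0.13 -0.36] [ 0.  -0.5 -2. ]
[-0.009  0.002  0.145] 9.4667
[ 0.38  0.57 -0.87  2.19  1.54  0.71 -0.35]
```

View pics/mid.png

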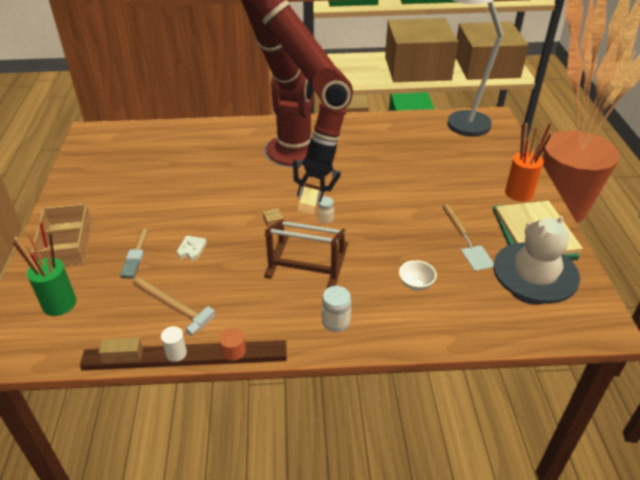

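Board is held level with the slope in front of the stand (board near (310,198)), clear of the jar; the elbow is high and clear. Now seat it.

```bash
python3 - <<'E'
from h import *
arm.movep(C(.009,0,.061+.05),QT);arm.line_to(C(.009,0,.061+.008),.08);arm.pause(.15)
n=RC[:,2];u=RC[:,0]
print('down',guard(-n,.014,3)); print((RC.T@(np.array(arm.read_tool_pos())-ST)).round(4))
print('slide',guard(-u,.020,7)); print((RC.T@(np.array(arm.read_tool_pos())-ST)).round(4),arm.read_opening())
im=shot('pl1');print(arm.read_time());cv2.imwrite('pics/pl1c.png',cv2.resize(im,(800,600),interpolation=3))
E
```

```text
down (0.008, array([-1.4, -1.5,  6.5]))
[0.0092 0.0004 0.0621]
slide (0.01, array([ 7.6,  0.4, -2.1]))
[0.0008 0.0005 0.0621] 0.5013202384279862
15.2917
```

View pics/pl1c.png

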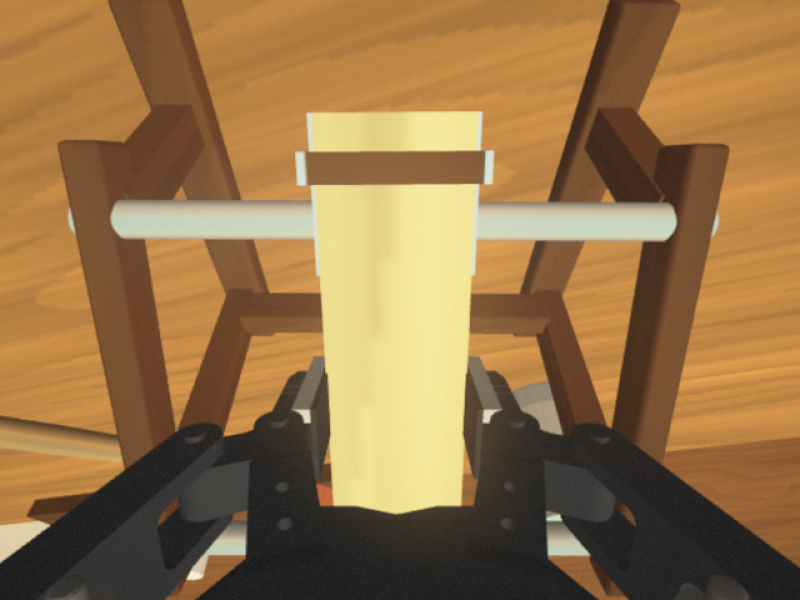

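Board sits straight, board mid column ≈395 versus bar mid ≈394: centred; ledge's uphill edge at row ≈185. Release and look at the relief.

```bash
python3 - <<'E'
from h import *
# ledge x from pl1, board frame = cradle frame
for row in (151,185): 
    xs=np.linspace(-.09,-.04,501);r=proj('pl1',np.array([C(x,0,.018) for x in xs]))[:,1]*1.25;print('ledge',row,xs[np.argmin(abs(r-row))])
xs=np.linspace(-.1,-.06,401);r=proj('pl1',np.array([C(x,0,.008) for x in xs]))[:,1]*1.25;print('low end(-.085)',xs[np.argmin(abs(r-112))])
arm.move_gripper(.85);arm.line_to(C(0,0,.13),.12);arm.pause(.1);shot('af1')
p=arm.read_tool_pos();arm.line_to([p[0],p[1],.34],.25)
arm.movep([.475,-.31,.26],down(-.25));arm.pause(.2);im=shot('rl1');print(arm.read_time(),np.round(arm.read_joint_positions(),2))
a=cv2.imread('pics/af1.png')
cv2.imwrite('pics/rlc.png',np.hstack([cv2.resize(a[0:400,120:520],(400,400)),cv2.resize(im[60:360,170:470],(400,400),interpolation=3)]))
E
```

```text
ledge 151 -0.0747
ledge 185 -0.0667
low end(-.085) -0.08460000000000001
18.7417 [ 1.15  0.75 -1.07  1.71  0.72  1.13  1.19]
```

View pics/rlc.png

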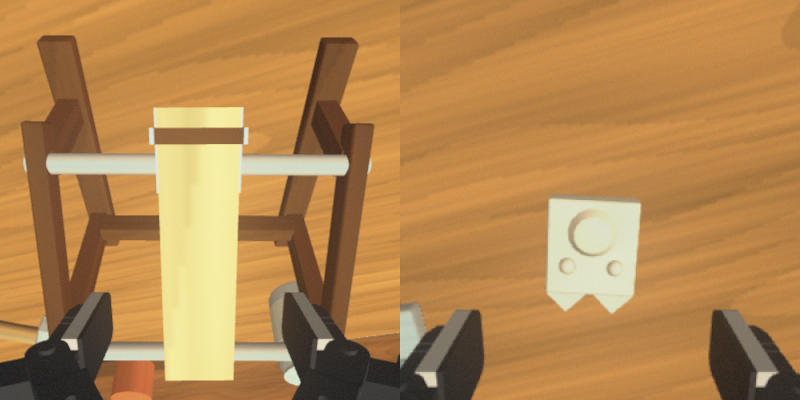

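Left: board lies straight across both bars, ledge low end. Right: relief face corners (550,200),(640,203),(547,292),(634,296) in the crop, ears pointing down the image (away from the robot).

```bash
python3 - <<'E'
from h import *
px=(np.array([(550,200),(640,203),(547,292),(634,296)])-(400,0))*.75+(170,60)
m=[(-.035,-.032,.018),(-.035,.032,.018),(.035,-.032,.018),(.035,.032,.018)]
v,r=fit('rl1',m,px,[.507,-.316,-.25],0,z=0);print(v,r)
arm.move_gripper(1.0)
q=down(v[2]);arm.movep([v[0],v[1],.14],q);arm.line_to([v[0],v[1],.084],.12);arm.pause(.1)
print(guard([0,0,-1],.014,3,.002),arm.read_tool_pos())
arm.move_gripper(.5,40);print('grip',arm.read_opening(),arm.read_finger_force(),np.round(arm.read_ft_force(),1),arm.read_tool_pos())
f0=np.array(arm.read_ft_force())
p=arm.read_tool_pos();arm.line_to([p[0],p[1],.12],.1);arm.pause(.1);print(arm.read_opening(),np.round(arm.read_ft_force()-f0,1))
arm.line_to([p[0],p[1],.34],.25);print(arm.read_time(),np.round(arm.read_joint_positions(),2))
j=arm.ik(C(-.02,0,.16),QT);print(None if j is None else np.round(j,2))
im=shot('g1');cv2.imwrite('pics/g1c.png',im[100:480,80:560])
E
```

```text
[ 0.50573158 -0.31859909 -0.29198499] [-1.6 -1.2  1.5 -0.3 -0.5  1.   0.6  0.8]
(0.014, array([-0.3, -0.1,  0.6])) [ 0.50636911 -0.31862102  0.0709065 ]
grip 0.7335837242694637 45.73322653770447 [-0.1 -0.9  1.5] [ 0.50666943 -0.31869877  0.07143704]
0.7389421373693084 [ 0.7  2.  -2.8]
24.175 [ 1.11  0.71 -1.08  1.51  0.64  1.31  1.24]
[-0.44  0.36  0.22  2.29  1.33  0.19 -0.25]
```

View pics/g1c.png

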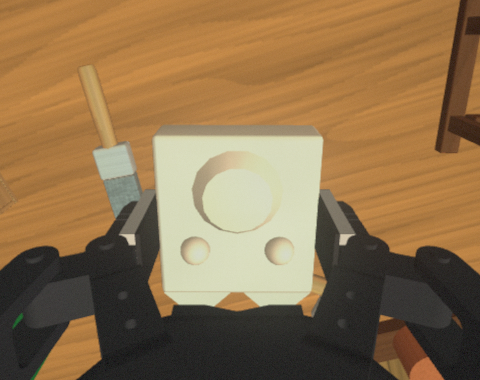

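```bash
python3 - <<'E'
from h import *
c=camera_info('wrist');T=np.array(c['T_tool_cam'])
for uv,z in (((235,236),.0534),((402,236),.0534),((242,225),.0714),((399,225),.0714)):
    print(ray(c,uv,T[:3,:3],T[:3,3],z).round(4))
p=C(0,0,.13)
for P in ([p[0],p[1],.34],[p[0],p[1],.30],C(-.02,0,.2),C(-.02,0,.14),C(-.02,0,.10),C(-.02,0,.085)):
    j=arm.ik(P,QT);print(np.round(P,3),None if j is None else np.round(j,2))
E
```

```text
[ 0.0357 -0.0303  0.0534]
[0.0357 0.0307 0.0534]
[ 0.0351 -0.0314  0.0714]
[0.0351 0.0337 0.0714]
[0.506 0.038 0.34 ] [ 0.4   0.31 -0.81  2.06  0.97  0.64  0.2 ]
[0.506 0.038 0.3  ] [ 0.26  0.34 -0.64  2.13  1.11  0.55  0.05]
[0.455 0.053 0.279] [ 0.03  0.28 -0.43  2.27  1.21  0.45 -0.15]
[0.484 0.044 0.227] [-0.48  0.41  0.3   2.29  1.6   0.13 -0.52]
[0.503 0.039 0.192] [-0.09  0.5  -0.2   2.27  1.8   0.36 -0.7 ]
[0.511 0.037 0.179] [-0.37  0.54  0.2   2.27  2.27  0.19 -1.17]
```

```bash
python3 - <<'E'
from h import *
p=C(0,0,.13);arm.movep([p[0],p[1],.34],QT)
arm.line_to(C(-.024,0,.0794+.03),.15);print(np.round(arm.read_joint_positions(),2))
arm.line_to(C(-.024,0,.0794+.006),.06);arm.pause(.2)
n=RC[:,2];u=RC[:,0];L=lambda:(RC.T@(np.array(arm.read_tool_pos())-ST)).round(4)
print('down',guard(-n,.012,2.5,.0007),L())
print('slide',guard(-u,.020,5,.0007),L(),arm.read_opening())
arm.pause(.2);print(L(),arm.read_time())
im=shot('pr1');cv2.imwrite('pics/pr1c.png',cv2.resize(im[40:400,80:560],(800,600),interpolation=3))
E
```

```text
[ 0.19  0.54 -0.62  2.27  1.69  0.58 -0.57]
down (0.007, array([ 0.2, -0.5,  4.7])) [-0.0239  0.0002  0.0791]
slide (0.0084, array([ 7.5,  1.2, -0.4])) [-0.031   0.0002  0.079 ] 0.7387841285092493
[-0.031   0.0002  0.0791] 33.0917
```

View pics/pr1c.png

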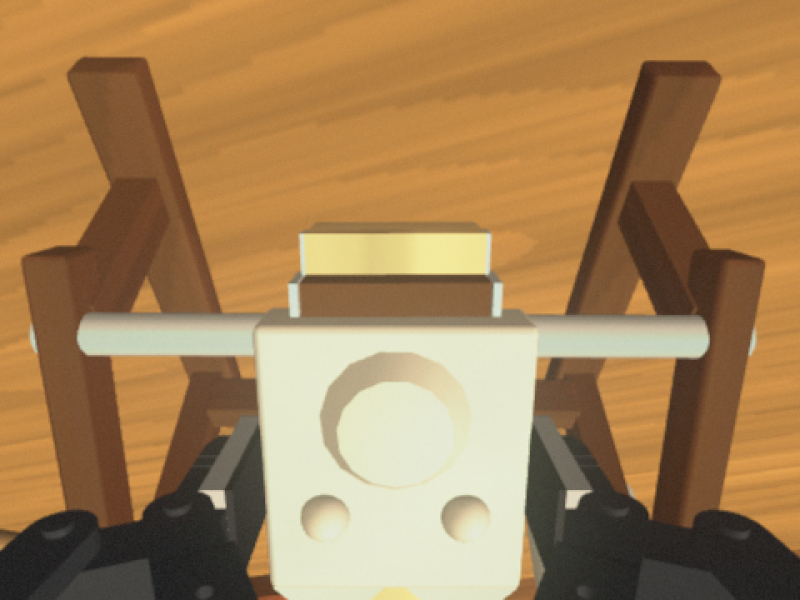

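Relief is against the ledge (chin row ≈312 abuts the ledge bar), columns 256-537 (mid 396) vs board 300-491 (mid 395.5). Release and check.

```bash
python3 - <<'E'
from h import *
arm.move_gripper(1.0);print(np.round(arm.read_ft_force(),1))
arm.line_to(C(-.031,0,.15),.1);arm.pause(.2)
arm.movep(C(-.02,0,.20),QT) if arm.ik(C(-.02,0,.20),QT) is not None else None
arm.pause(.2);im=shot('fin');print(arm.read_time())
cv2.imwrite('pics/finc.png',cv2.resize(im[50:410,120:520],(800,720),interpolation=3)[:600])
E
```

```text
[-1.2 -0.2  0.2]
35.1917
```

View pics/finc.png

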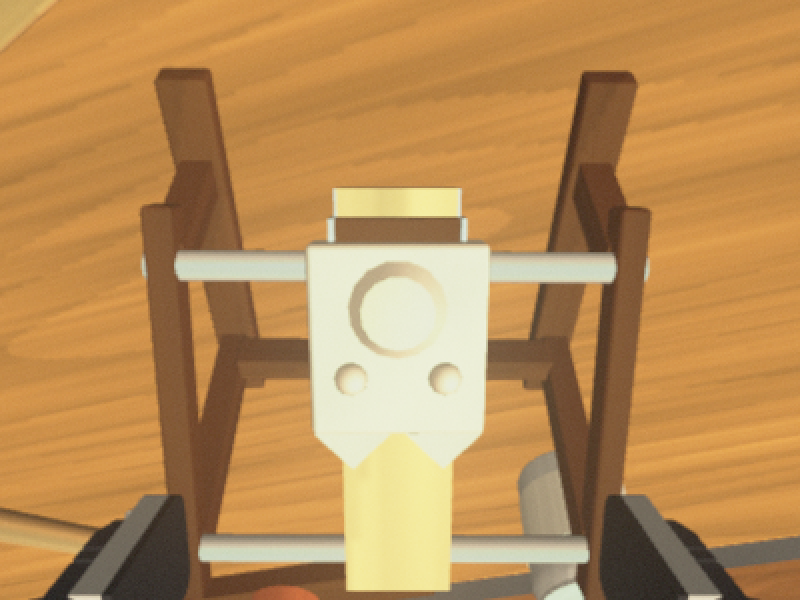

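```bash
python3 - <<'E'
from h import *
g=lambda x,z:((proj('fin',C(x,0,z))[0]-(120,50))*2).round(1)[1]
print('bar lo',g(-.055,-.006),'meas 266; bar up',g(.069,-.006),'meas 548; board top end',g(.081,.008),'meas 591; low end',g(-.085,.008),'meas 188; chin',g(-.067,.026),'/',g(-.066,.026),'meas 243; ledge low',g(-.075,.018),'meas 217')
E
```

```text
bar lo 265.9 meas 266; bar up 548.6 meas 548; board top end 590.8 meas 591; low end 187.4 meas 188; chin 243.7 / 246.7 meas 243; ledge low 218.0 meas 217
```

Predicted and measured rows all agree to about 1 px (0.3 mm): lip seated, chin against the ledge. Handing in.

```bash
python3 -c "
from h import *
print(ticket.finish_job())"
```

```text
the job is handed in; nothing more can be done
None
```

The board is seated on both bars with its lip against the upper bar, the relief rests centred with its chin against the ledge, and the job was handed in at about 35 s; no verdict was returned.

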